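# Nest the milk pan in the big saucepan, handles fanned

## Robot

A 7-joint arm with a two-finger parallel gripper is mounted at the origin on a cart in front of the work surface, level with it; the furniture and walls round the work are solid. World frame = base frame: x ahead of the robot, y to its left, z up, the work surface at z = 0. Lengths are in m, angles in rad, forces in N, time in s.
With the tool pointing down it reaches from about 0.425 to 0.925 m from the base axis. Payload 6.8 kg.
Tool frame: the origin (TCP) lies on the centre line of the jaws, within the pads' length; the fingertips stand 14 mm ahead of it and the grasp point (between the pads) lies 5 mm behind it; z points along the fingers, y is the line along which they close (so a half turn about z gives the same grasp; the last joint's range is limited). The gripper opens to 88 mm and grips with 3 to 60 N. Pads are 20 mm wide; open, the fingers measure 115 mm over their backs; the gripper's body (75 mm by 178 mm) begins 61 mm behind the grasp point.
Start: joints at [1.103, 0.477, 0.022, 1.555, -0.011, 1.109, -0.083], TCP at [0.238, -0.632, 0.237] pointing down, gripper open.
Joint ranges: [-2.96, 2.96], [-0.34, 2.1], [-1.41, 1.46], [0.24, 2.44], [-1.37, 4.51], [0.17, 1.92], [-2.96, 2.96]. Speed limits (rad/s): [2.39, 2.39, 3.14, 3.14, 3.14, 3.14, 3.14].

## Interface

Orientations are given as a unit quaternion [x, y, z, w].
In Python, from station import bot, viewer, workorder gives the robot as it stands (bot), with the cameras (viewer) and the job (workorder).
- The arm moves only by the tool move_tool, called after "Request:" in YAML: its name, and indented under it one key for each argument. Schema: {"type":"object","properties":{"segments":{"type":"array","items":{"type":"array","prefixItems":[{"type":"number"},{"type":"array","items":{"type":"number"},"minItems":3,"maxItems":3},{"type":"number"}],"minItems":3,"maxItems":3},"minItems":1,"maxItems":20},"grip_force":{"type":"number"},"only":{"type":"string"},"quiet":{"type":"boolean"},"lines":{"type":"string"}},"required":["segments"],"additionalProperties":false}. segments is a list of rows, 1 to 20 of them, each written [opening, [dx, dy, dz], turn]: the finger opening in m, then dx, dy, dz in normalised numbers (1 is 1000 mm), then a turn about the tool's z in parts of the range, where 1.0 means 2 rad; each row is the pose to reach, as a shift and turn from the pose commanded when the call began, along the tool's axes at that moment; what a row does not reach only later rows make up. A row lasts 1/12 s, in which the tool goes at most 0.0417 m and 0.125 rad, less where a joint would pass 70% of its speed; a pose out of reach is approached as far as the arm can. The fingers move at their own pace and stop on an object; grip_force is the grip in N (left out, the last holds). Time passes only in rows, so rows that do not move let the fingers close. The tool returns the time, the measured TCP pose, the force, the opening and the grip force at its end. only (a regular expression) keeps the lines of the reply that match it, lines (a string "A,B") keeps lines A to B, and quiet returns only ok. A shift or turn number past 1, either way, is cut back to 1. Input that does not fit is refused with a message, and nothing moves.
- bot.get_state(): the state, without advancing time (a new reading comes with each control period).
- viewer.snapshot(name): name is "scene" or "top"; returns the picture (480x640x3 uint8, blue, green, red); there is no depth.
- viewer.camera_model(name): a dict with "mtx" (3x3 intrinsics, pixels), "k1" (the pictures are not rectified: a ray, as slopes to the right and down, at radius r is drawn at 1 + k1 r^2 times it, then the intrinsics apply), "world_from_camera" (4x4, takes a point from camera to world coordinates). Camera axes: x right, y up, looking along -z (the intrinsics and any distortion apply to the point x, -y, -z); pixel columns grow to the right and rows downward; lengths in m; the calibration is good to about 2 mm. A picture is of the moment at which its call begins. camera_model takes no time and is no camera call.
- workorder.sign_off(): hands the job in; it is judged then, once.
The state is a dict: "clock": time; "joint_positions": joint angles; "dq": joint speeds; "tau": joint torques, N m; "position": TCP position; "ee_rot": TCP orientation; "contact_force": force on the tool from outside, world axes, zero at the start; "moment": the same for the moment, N m; "width": finger opening in m; "grip_force": force on a finger pad.
Only numpy, scipy, OpenCV 4.12 (cv2) and the standard library are available. Lean on these libraries where they do the work, as an engineer would, in place of code of your own. Each camera call takes 0.05 s, during which the arm holds its last target. There are 200 camera calls.

## Task

Clear the milk pan off the hob: take the small red pan by its wooden handle and set it down gently, upright and fully home on the floor of the big steel saucepan on the worktop, with its handle fanned out about 45 degrees to one side (either side) of the big pan's handle, so that both handles can be taken hold of. Do not drop it in or shove the big pan out of its place, and leave the frying pan alone.

Things in the scene. Friction and masses are not known exactly. Their poses are not given: they have to be found in the camera images.
- big_pan: Big open bare-steel saucepan, loose on the worktop (z = 0) left of the hob, 0.9 kg; outside 170 mm, inside 164 mm across, rim 70 mm up, floor 5 mm thick. Origin: centre of the underside, z up; handle (dark steel, 18 mm wide, centred 52 mm up) along its own -x, roughly towards the robot, end 210 mm from the axis. A wall cabinet hangs 0.46 m up beyond a line from x 0.62, y 0.04 to x 0.53, y 0.38.
- small_pan: Small open red milk pan, light wooden handle, loose on the hob (glass z = 0.006), 0.2 kg; 116 mm across at the rim, 85 mm high. Home in the big pan it stands 5 mm above that pan's underside, handle above its rim. Origin: centre of the underside, z up; handle along its own -x, roughly towards the robot, 78 to 188 mm from the axis, 18 mm wide, 14 mm thick, centred 83 mm up.
- small_pan_grip (a point): Where to grip the red pan: centre of the wooden handle's section, 115 mm from the pan's axis (along its -x), 83 mm above its underside. Gripped here across the 18 mm handle, fingers pointing down, with 60 N or more, the pan hangs about level and the fingertips stay above the big pan's rim when it is home.
- frying_pan: Bystander: shallow pale aluminium (near white) frying pan with a light wooden handle, loose on the hob beside the red pan (either may be the left one); 190 mm across, 42 mm high, too broad for the big pan. Origin: centre of the underside; handle along its own -x, end 225 mm from the axis.

How it is judged:
By the outcome, as a careful person would: the job done as asked, in the order asked, and still so for the second after the job is handed in, with the robot touching nothing.
It also fails if it takes over 35 s, if anything falls off the work surface, if the arm or the gripper's body presses on something with over 40 N, if the wrist force passes 120 N, or if a joint passes its speed limit or range.

## Working session

There is one attempt and no reset: what is moved stays moved. The work goes in short steps, Python scripts to look and compute and a tool call to move; the robot and the scene stay as the last step left them, time stands still between calls to the robot, and variables do not carry over. Pictures are saved under pics/ and viewed, at most 10 in all, crops included, and the job is handed in when it is done.

```bash
ls; mkdir -p pics
```

Run:
```python
from station import bot, viewer, workorder
import cv2
for n in("scene","top"):
    cv2.imwrite(f"pics/{n}0.png",viewer.snapshot(n)); m=viewer.camera_model(n); print(m)
s=bot.get_state();print(s["clock"],s["position"],s["ee_rot"])
```

```text
pics
station.py
{'mtx': array([[471.99538726,   0.        , 320.0912486 ],
       [  0.        , 471.99538726, 239.21670007],
       [  0.        ,   0.        ,   1.        ]]), 'k1': -0.004280438118918778, 'world_from_camera': array([[-0.73184997,  0.49219832, -0.47131352,  0.16903047],
       [-0.68146385, -0.53023792,  0.50443511,  0.30970835],
       [-0.00162619,  0.69035394,  0.72346996,  0.69929171],
       [ 0.        ,  0.        ,  0.        ,  1.        ]])}
{'mtx': array([[555.75260984,   0.        , 315.36107821],
       [  0.        , 555.75260984, 236.42741677],
       [  0.        ,   0.        ,   1.        ]]), 'k1': -0.07297863430993158, 'world_from_camera': array([[-0.02550701,  0.98751681, -0.15543472,  0.39296613],
       [-0.9995599 , -0.02283822,  0.0189318 , -0.12640012],
       [ 0.01514562,  0.15584921,  0.98766474,  1.18719443],
       [ 0.        ,  0.        ,  0.        ,  1.        ]])}
0.1 [ 0.23746757 -0.63131897  0.23579316] [ 9.83859959e-01  1.78938417e-01 -1.97761293e-04 -7.65043046e-04]
```

View pics/scene0.png

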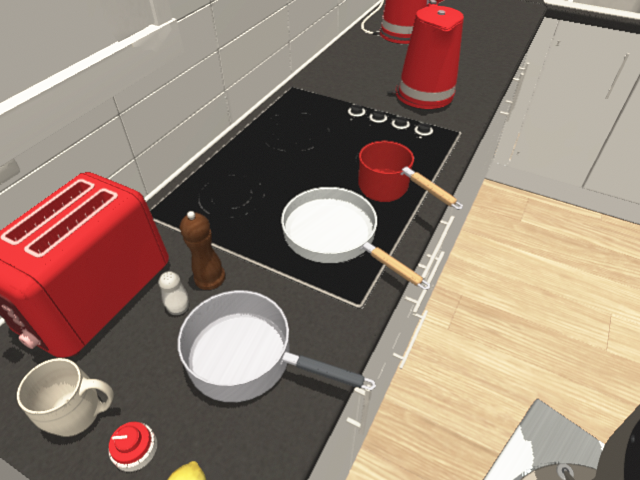

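View pics/top0.png

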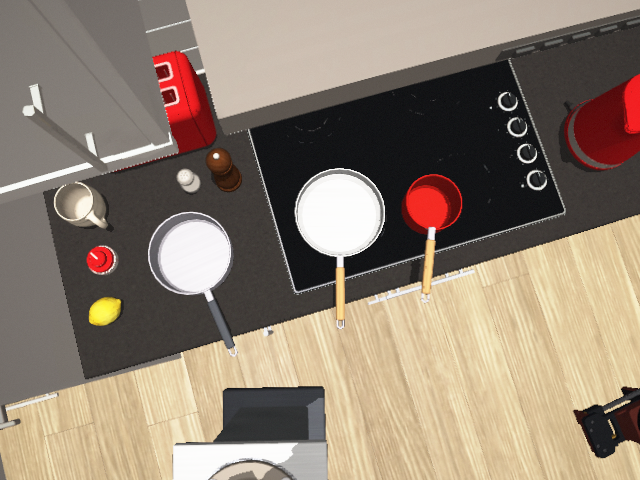

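The scene view shows the three pans. In the top view the big pan's rim is centred near (190,253), with its handle running to (233,350). The red pan is near (433,204) with its handle to (427,298), and the frying pan is near (340,212). Next I'll back-project these points and overlay the models to check them.

Create h.py:
```python
import numpy as np, cv2
from station import bot, viewer, workorder
def proj(n,P):
    m=viewer.camera_model(n);W=np.linalg.inv(m["world_from_camera"]);p=np.atleast_2d(P)@W[:3,:3].T+W[:3,3]
    s=np.c_[p[:,0],-p[:,1]]/-p[:,2:3]; s=s*(1+m["k1"]*(s**2).sum(1,keepdims=True))
    return s@np.diag([m["mtx"][0,0],m["mtx"][1,1]])+m["mtx"][:2,2]
def ray(n,uv,z):
    m=viewer.camera_model(n);T=m["world_from_camera"]
    s=cv2.undistortPoints(np.array([[uv]],float),m["mtx"],np.array([m["k1"],0,0,0,0]))[0,0]
    # drawn=(1+k1 r^2)*s is the OpenCV model
    d=T[:3,:3]@[s[0],-s[1],-1]; return T[:3,3]+d*(z-T[2,3])/d[2]
t=np.linspace(0,2*np.pi,73)
def circ(x,y,z,r): return np.c_[x+r*np.cos(t),y+r*np.sin(t),z+0*t]
def hand(x,y,yaw,z,w,a,b):
    L=np.array([[-a,w/2],[-b,w/2],[-b,-w/2],[-a,-w/2],[-a,w/2]]);c,s=np.cos(yaw),np.sin(yaw)
    return np.c_[L@np.array([[c,s],[-s,c]])+[x,y],np.full(5,z)]
def overlay(n,img,box,k,big,small):
    x0,y0,x1,y1=box; im=cv2.resize(img[y0:y1,x0:x1],None,fx=k,fy=k,interpolation=cv2.INTER_CUBIC)
    C=[]
    if big is not None: C+=[circ(*big[:2],.070,.085),circ(*big[:2],.070,.082),hand(*big,.061,.018,.1,.21)]
    if small is not None:
        x,y,w,z=small; C+=[circ(x,y,z+.085,.058),hand(x,y,w,z+.09,.018,.078,.188)]
    for c in C:
        p=(proj(n,c)-[x0,y0]+.5)*k-.5
        cv2.polylines(im,[np.round(p).astype(int)],False,(0,255,0),1)
    return im
```

Run:
```python
from h import *
def est(uvc,uvh,zc,zh):
    c=ray("top",uvc,zc);h=ray("top",uvh,zh);return c[0],c[1],np.arctan2(*(c-h)[1::-1])
b=est((190,253),(231,345),.07,.061);s=est((433,204.5),(427.5,290),.091,.096)
f=est((340,212),(340,320),.048,.045)
print(b,s,f)
t0=cv2.imread("pics/top0.png");s0=cv2.imread("pics/scene0.png")
A=overlay("top",t0,(140,200,250,360),3,b,None);B=overlay("top",t0,(390,160,480,320),3,None,(*s,.006))
cv2.imwrite("pics/ov.png",np.hstack([A,B]))
A=overlay("scene",s0,(170,280,385,410),2,b,None);B=overlay("scene",s0,(340,130,475,260),2,None,(*s,.006))
cv2.imwrite("pics/ov2.png",np.hstack([A,B]))
```

```text
(np.float64(0.5406710925527936), np.float64(0.10706037213678918), np.float64(0.41218471424767433)) (np.float64(0.6255295902748568), np.float64(-0.3877675445581535), np.float64(-0.12745553270689244)) (np.float64(0.622772518225079), np.float64(-0.20109187705806664), np.float64(-0.03129840750278853))
```

View pics/ov.png

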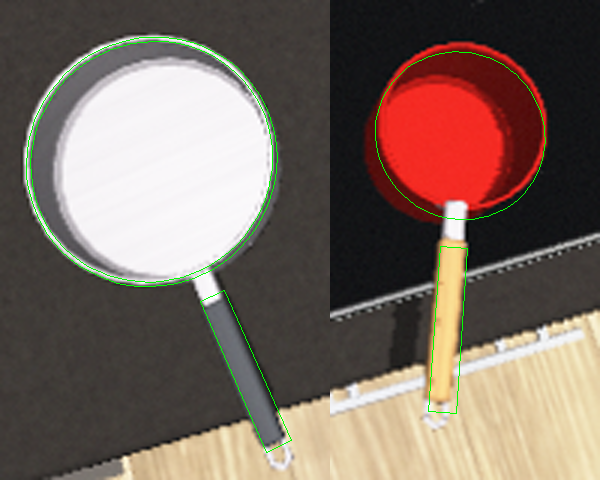

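View pics/ov2.png

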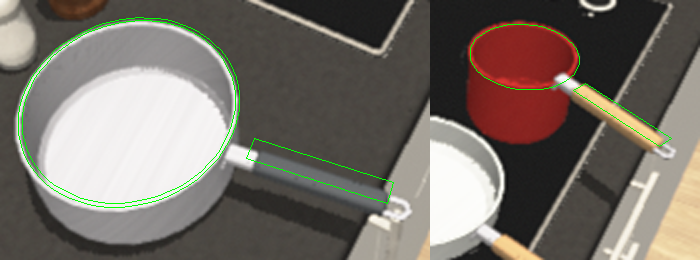

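The big pan's rim fits, but its handle yaw needs to be about 0.03 rad smaller. The red pan sits about 3 px higher in the top view than my estimate. I'll refine both and work out the move to a hover above the grip.

Add to h.py:
```python
from scipy.spatial.transform import Rotation as R
def togo(x,y,z,yaw):
    s=bot.get_state(); r=R.from_quat(s["ee_rot"]); m=r.as_matrix()
    d=m.T@(np.array([x,y,z])-s["position"]); cur=np.arctan2(m[1,0],m[0,0]); q=-(yaw-cur)
    print("t",round(s["clock"],2),"go",d.round(4),"turn",round((q+np.pi/2)%np.pi-np.pi/2,4),"tilt",m[:,2].round(3),"F",s["contact_force"].round(1),"w",s["width"].__round__(4),"grip",s["grip_force"])
```

Run:
```python
from h import *
b=(.5407,.107,.385);s=(.630,-.389,-.145)
t0=cv2.imread("pics/top0.png");s0=cv2.imread("pics/scene0.png")
import h
A=overlay("top",t0,(140,220,250,350),3,b,None);B=overlay("top",t0,(390,170,480,300),3,None,(*s,.006))
C=overlay("scene",s0,(350,140,470,270),3,None,(*s,.006)) [:390]
A=cv2.resize(A,(220,260));im=np.hstack([cv2.copyMakeBorder(A,0,130,0,0,0),B[:390],C[:390,:]])
cv2.imwrite("pics/ov3.png",im[:, :800])
x,y,w=s;togo(x-.115*np.cos(w),y-.115*np.sin(w),.2,w)
print(x-.115*np.cos(w),y-.115*np.sin(w))
```

```text
t 0.1 go [ 0.3521 -0.1442  0.036 ] turn 0.5048 tilt [-0.001  0.001 -1.   ] F [-0.3 -1.3  0.4] w 0.0878 grip 0.0
0.5162068208246746 -0.37238337058328946
```

View pics/ov3.png

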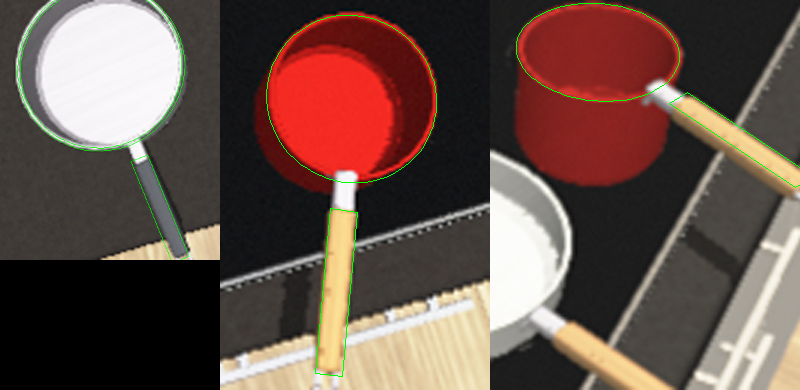

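The red pan's model now matches in both views, and the big pan's handle yaw is about 0.40. I'll move above the grip.

Units first: turns go in shares of 2 rad. So 0.505 rad / 2 = 0.2525.

Request:
move_tool:
  segments:
    - [0.08,[0.088,-0.036,0],0.06]
    - [0.08,[0.176,-0.072,0],0.125]
    - [0.08,[0.264,-0.108,0.02],0.19]
    - [0.08,[0.352,-0.144,0.036],0.2525]
    - [0.08,[0.352,-0.144,0.036],0.2525]
    - [0.08,[0.352,-0.144,0.036],0.2525]
    - [0.08,[0.352,-0.144,0.036],0.2525]
    - [0.08,[0.352,-0.144,0.036],0.2525]
    - [0.08,[0.352,-0.144,0.036],0.2525]
    - [0.08,[0.352,-0.144,0.036],0.2525]
    - [0.06,[0.352,-0.144,0.036],0.2525]
    - [0.06,[0.352,-0.144,0.036],0.2525]
    - [0.06,[0.352,-0.144,0.036],0.2525]
    - [0.06,[0.352,-0.144,0.036],0.2525]
  grip_force: 60

```text
clock: 1.27
position: [0.5145, -0.3754, 0.2008]
ee_rot: [0.997, -0.074, -0.0, 0.001]
contact_force: [-0.1, -0.7, -1.1]
width: 0.0607
grip_force: 0.0
```

```bash
python3 -c "
from h import *
togo(.5162,-.3724,.0895,-.145)"
```

```text
t 1.27 go [ 0.0013 -0.0034  0.1113] turn -0.0041 tilt [-0.001 -0.001 -1.   ] F [-0.1 -0.7 -1.1] w 0.0607 grip 0.0
```

Request:
move_tool:
  segments:
    - [0.06,[0.001,-0.003,0.03],0]
    - [0.06,[0.001,-0.003,0.05],0]
    - [0.06,[0.001,-0.003,0.07],0]
    - [0.06,[0.001,-0.003,0.07],0]
    - [0.06,[0.001,-0.003,0.07],0]

```text
clock: 1.68
position: [0.5163, -0.3713, 0.1303]
ee_rot: [0.997, -0.074, -0.001, -0.0]
contact_force: [0.6, 0.5, 0.7]
width: 0.0602
grip_force: 0.0
```

```bash
python3 -c "
from h import *
togo(.5162,-.3724,.0895,-.145)
im=np.hstack([cv2.resize(viewer.snapshot('top')[170:320,350:490],None,fx=2.5,fy=2.5),cv2.resize(viewer.snapshot('scene')[100:250,340:500],None,fx=2.5,fy=2.5)])
cv2.imwrite('pics/a.png',im)"
```

```text
t 1.68 go [0.0002 0.0011 0.0408] turn -0.0026 tilt [-0.002  0.001 -1.   ] F [0.6 0.5 0.7] w 0.0602 grip 0.0
```

View pics/a.png

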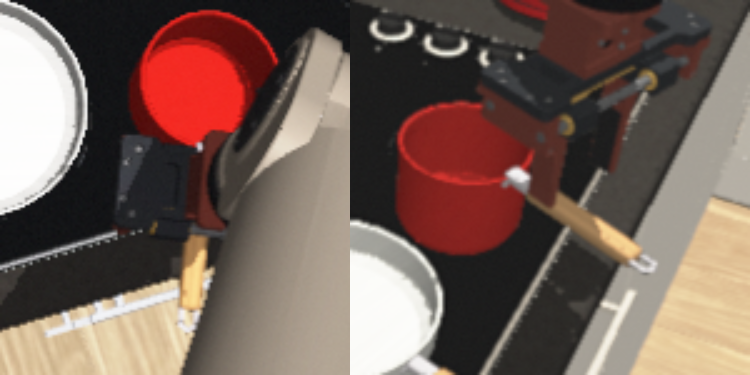

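The open fingers straddle the wooden handle close to its pan end (about (545,190) in the right-hand crop). I'll descend and close.

Request:
move_tool:
  segments:
    - [0.06,[0,0.001,0.02],0]
    - [0.06,[0,0.001,0.041],0]
    - [0.06,[0,0.001,0.041],0]
    - [0.04,[0,0.001,0.041],0]
    - [0.03,[0,0.001,0.041],0]
    - [0.02,[0,0.001,0.041],0]
    - [0.01,[0,0.001,0.041],0]
    - [0.0,[0,0.001,0.041],0]
    - [0.0,[0,0.001,0.041],0]
    - [0.0,[0,0.001,0.041],0]
    - [0.0,[0,0.001,0.041],0]
    - [0.0,[0,0.001,0.041],0]
  grip_force: 60

```text
clock: 2.78
position: [0.5178, -0.3714, 0.09]
ee_rot: [0.997, -0.073, 0.0, 0.0]
contact_force: [0.0, -0.7, 3.1]
width: 0.0175
grip_force: 60.0
```

```bash
python3 -c "
from h import *
togo(.5162,-.3724,.0895,-.145)"
```

```text
t 2.78 go [-0.0014  0.0012  0.0005] turn -0.0004 tilt [ 0. -0. -1.] F [ 0.  -0.7  3.1] w 0.0175 grip 59.997228384017944
```

Request:
move_tool:
  segments:
    - [0,[0,0,-0.01],0]
    - [0,[0,0,-0.03],0]
    - [0,[0,0,-0.06],0]
    - [0,[0,0,-0.09],0]
    - [0,[0,0,-0.11],0]
    - [0,[0,0,-0.11],0]
    - [0,[0,0,-0.11],0]

```text
clock: 3.37
position: [0.5179, -0.3713, 0.2006]
ee_rot: [0.997, -0.073, 0.001, 0.0]
contact_force: [0.2, 0.3, -3.0]
width: 0.0177
grip_force: 60.0
```

```bash
python3 -c "
from h import *
b=(.5407,.107);w=-.39
togo(b[0]-.115*np.cos(w),b[1]-.115*np.sin(w),.2,w)
im=np.hstack([cv2.resize(viewer.snapshot('top')[140:320,350:490],None,fx=2,fy=2),cv2.resize(viewer.snapshot('scene')[70:250,300:500],None,fx=2,fy=2)])
cv2.imwrite('pics/b.png',im)"
```

```text
t 3.37 go [-0.1582 -0.5045  0.    ] turn 0.2448 tilt [ 0.001 -0.001 -1.   ] F [ 0.2  0.3 -3. ] w 0.0177 grip 59.99570310115814
```

View pics/b.png

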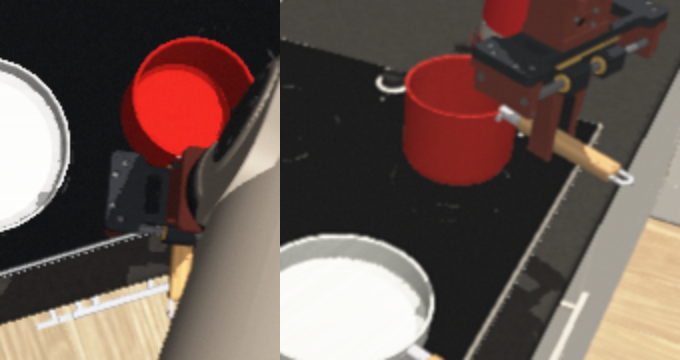

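The pan hangs about level in the grip. I'll carry it across smoothly.

Converted, 0.245 rad / 2 = 0.1225.

Request:
move_tool:
  segments:
    - [0,[-0.003,-0.01,0],0]
    - [0,[-0.01,-0.03,0],0.005]
    - [0,[-0.018,-0.06,0],0.01]
    - [0,[-0.028,-0.09,0],0.02]
    - [0,[-0.038,-0.12,0],0.03]
    - [0,[-0.047,-0.15,0],0.04]
    - [0,[-0.056,-0.18,0],0.045]
    - [0,[-0.066,-0.21,0],0.05]
    - [0,[-0.075,-0.24,0],0.06]
    - [0,[-0.085,-0.27,0],0.065]
    - [0,[-0.094,-0.3,0],0.075]
    - [0,[-0.104,-0.33,0],0.08]
    - [0,[-0.113,-0.36,0],0.09]
    - [0,[-0.122,-0.39,0],0.095]
    - [0,[-0.132,-0.42,0],0.105]
    - [0,[-0.141,-0.45,0],0.11]
    - [0,[-0.149,-0.475,0],0.115]
    - [0,[-0.155,-0.495,0],0.12]
    - [0,[-0.158,-0.504,0],0.1225]
    - [0,[-0.158,-0.504,0],0.1225]

```text
clock: 5.13
position: [0.4323, 0.1532, 0.1986]
ee_rot: [0.982, -0.191, -0.001, -0.0]
contact_force: [-0.5, -0.0, -2.4]
width: 0.0176
grip_force: 60.0
```

Request:
move_tool:
  segments:
    - [0,[0,0,0],0]
    - [0,[0,0,0],0]
    - [0,[0,0,0],0]
    - [0,[0,0,0],0]

```text
clock: 5.47
position: [0.4343, 0.1492, 0.1995]
ee_rot: [0.981, -0.195, -0.0, 0.0]
contact_force: [-0.1, 0.7, -2.1]
width: 0.0175
grip_force: 60.0
```

```bash
python3 -c "
from h import *
b=(.5407,.107);w=-.39
x,y=b[0]-.115*np.cos(w),b[1]-.115*np.sin(w)
togo(x,y,.2,w)
p=bot.get_state()['position'];sm=(p[0]+.1165*np.cos(w),p[1]+.1165*np.sin(w),w,p[2]-.0835);print(sm)
im=np.hstack([overlay('top',viewer.snapshot('top'),(120,180,270,360),2.,(*b,.395),sm),overlay('scene',viewer.snapshot('scene'),(150,200,400,420),2.,(*b,.395),sm)[:360]])
cv2.imwrite('pics/c.png',im)"
```

```text
t 5.47 go [-0.0006 -0.0014 -0.0005] turn -0.0021 tilt [-0. -0. -1.] F [-0.1  0.7 -2.1] w 0.0175 grip 59.99567627906799
(np.float64(0.5420922651063418), np.float64(0.10492377638694116), -0.39, np.float64(0.11596210605336345))
```

View pics/c.png

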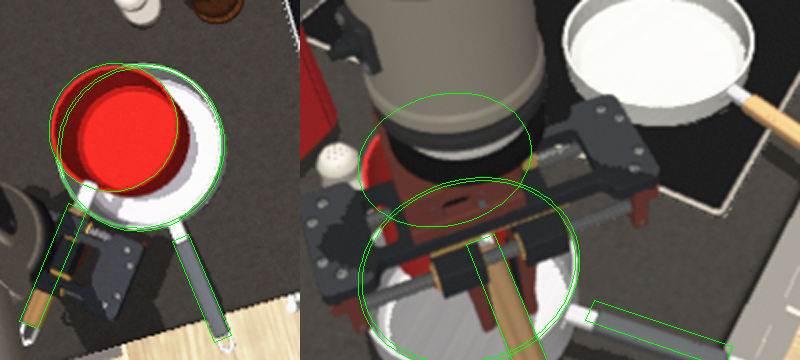

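The red rim (centre about (113,127) in the left crop) and the big pan's rim (141,147) both match the models. With parallax accounted for, the pan is centred over the big one. I'll lower it, slowly at the end.

Request:
move_tool:
  segments:
    - [0,[0,-0.001,0.02],0]
    - [0,[0,-0.001,0.045],0]
    - [0,[0,-0.001,0.07],0]
    - [0,[0,-0.001,0.085],0]
    - [0,[0,-0.001,0.095],0]
    - [0,[0,-0.001,0.1],0]
    - [0,[0,-0.001,0.104],0]
    - [0,[0,-0.001,0.104],0]
    - [0,[0,-0.001,0.104],0]

```text
clock: 6.32
position: [0.4353, 0.1515, 0.0963]
ee_rot: [0.981, -0.194, 0.001, -0.0]
contact_force: [0.5, -0.2, -2.6]
width: 0.0174
grip_force: 60.0
```

Request:
move_tool:
  segments:
    - [0,[0,0,0.001],0]
    - [0,[0,0,0.002],0]
    - [0,[0,0,0.003],0]
    - [0,[0,0,0.004],0]
    - [0,[0,0,0.005],0]
    - [0,[0,0,0.005],0]
    - [0,[0,0,0.005],0]

```text
clock: 6.9
position: [0.4346, 0.1512, 0.0906]
ee_rot: [0.981, -0.194, -0.0, 0.0]
contact_force: [0.5, 0.3, -3.0]
width: 0.0172
grip_force: 60.0
```

Request:
move_tool:
  segments:
    - [0,[0,0,0.0005],0]
    - [0,[0,0,0.001],0]
    - [0,[0,0,0.0015],0]
    - [0,[0,0,0.0015],0]
    - [0,[0,0,0.0015],0]

```text
clock: 7.32
position: [0.4347, 0.1513, 0.0892]
ee_rot: [0.981, -0.194, 0.0, -0.0]
contact_force: [-0.5, 1.1, -1.4]
width: 0.0178
grip_force: 60.0
```

Request:
move_tool:
  segments:
    - [0,[0,0,0.0003],0]
    - [0,[0,0,0.0006],0]
    - [0,[0,0,0.0006],0]
    - [0,[0,0,0.0006],0]

```text
clock: 7.65
position: [0.4346, 0.1513, 0.0887]
ee_rot: [0.981, -0.194, 0.0, -0.0]
contact_force: [-2.1, 0.8, 2.3]
width: 0.0176
grip_force: 60.0
```

The force has gone from -2.6 N hanging to +2.3 N, so the pan has touched down. I'll press 0.5 mm further, open gently, then go straight up.

Request:
move_tool:
  segments:
    - [0,[0,0,0.0005],0]
    - [0,[0,0,0.0005],0]
    - [0,[0,0,0.0005],0]

```text
clock: 7.9
position: [0.4345, 0.1515, 0.0885]
ee_rot: [0.981, -0.194, -0.0, -0.0]
contact_force: [-4.6, -0.4, 7.0]
width: 0.0178
grip_force: 60.0
```

Request:
move_tool:
  segments:
    - [0.0,[0,0,0],0]
    - [0.0,[0,0,0],0]
    - [0.0,[0,0,0],0]
  grip_force: 10

```text
clock: 8.15
position: [0.4345, 0.1515, 0.0884]
ee_rot: [0.981, -0.194, -0.0, -0.0]
contact_force: [-4.0, -0.1, 5.5]
width: 0.0179
grip_force: 10.0
```

Request:
move_tool:
  segments:
    - [0.02,[0,0,0],0]
    - [0.025,[0,0,0],0]
    - [0.03,[0,0,0],0]
    - [0.04,[0,0,0],0]
    - [0.05,[0,0,0],0]
    - [0.05,[0,0,0],0]
    - [0.05,[0,0,0],0]

```text
clock: 8.73
position: [0.4347, 0.1512, 0.088]
ee_rot: [0.981, -0.194, 0.0, 0.0]
contact_force: [1.0, -0.4, 0.8]
width: 0.0492
grip_force: 0.0
```

Request:
move_tool:
  segments:
    - [0.05,[0,0,-0.01],0]
    - [0.05,[0,0,-0.03],0]
    - [0.05,[0,0,-0.06],0]
    - [0.05,[0,0,-0.1],0]
    - [0.05,[-0.02,0.03,-0.14],0]
    - [0.05,[-0.02,0.06,-0.16],0]
    - [0.05,[-0.02,0.09,-0.16],0]
    - [0.05,[-0.02,0.13,-0.16],0]
    - [0.05,[-0.02,0.16,-0.16],0]
    - [0.05,[-0.02,0.19,-0.16],0]
    - [0.05,[-0.02,0.22,-0.16],0]
    - [0.05,[-0.02,0.22,-0.16],0]
    - [0.05,[-0.02,0.22,-0.16],0]

```text
clock: 9.82
position: [0.3321, -0.0454, 0.2487]
ee_rot: [0.981, -0.195, 0.001, -0.0]
contact_force: [0.3, 0.3, -0.5]
width: 0.0499
grip_force: 0.0
```

```bash
tail -3 /dev/null; python3 -c "
from h import *
b=(.5407,.107);w=-.39
sm=(*b,w,.005)
im=np.hstack([overlay('top',viewer.snapshot('top'),(120,180,270,360),2.,(*b,.395),sm),overlay('scene',viewer.snapshot('scene'),(150,250,400,430),2.,(*b,.395),sm)[:360]])
cv2.imwrite('pics/d.png',im)"
```

```text
(no output)
```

View pics/d.png

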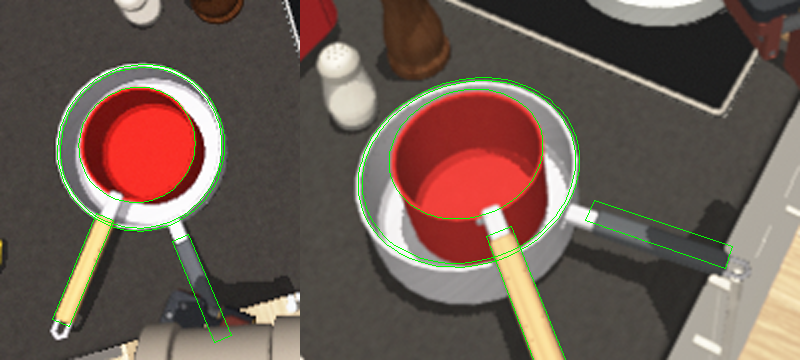

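The red pan sits level inside the big pan and both rims match the home-pose models (left crop: red (138,144), steel (141,147)). The handles are fanned about 45°, the big pan hasn't moved, and the arm is clear.

```bash
python3 -c "
from station import bot, viewer, workorder
print(workorder.sign_off())"
```

```text
the job is handed in; nothing more can be done
None
```

The red milk pan is home and upright on the floor of the big saucepan, its handle about 45° to one side of the big pan's; the big pan stayed in place, the frying pan was not touched, and the job was handed in at about 10 s.

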